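Stand the pepper mills heavy end down

ROBOT

A 6-joint arm with a two-finger parallel gripper is mounted at the origin on the work surface. World frame = base frame: x ahead of the robot, y to its left, z up, the work surface at z = 0. Lengths are in m, angles in rad, forces in N, time in s.
With the tool pointing down it reaches from about 0.425 to 0.95 m from the base axis. Payload 3.5 kg.
Tool frame: the origin (TCP) lies midway between the tips of the shut fingers; the grasp point (between the pads) lies 19 mm behind it; x points along the fingers, y is the direction in which the jaws open and shut, and the axes are right-handed (so a half turn about x gives the same grasp; the last joint's range is limited). The gripper opens to 85 mm and grips with 20 to 120 N. Pads are 22 mm wide; open, the fingers measure 114 mm over their backs; the gripper's body (76 mm by 85 mm) begins 54 mm behind the grasp point. The pads swing forward as they close: fully open they stand 13 mm farther back than shut.
Start: joints at [-0.15, 0.286, 1.577, -0, 1.279, -0.15], TCP at [0.675, 0, 0.231] pointing down, gripper open.
Joint ranges: [-2.77, 2.77], [-0.9, 2.22], [0.21, 2.48], [-1.53, 4.67], [0.24, 2.81], [-2.84, 2.84]. Speed limits (rad/s): [2.79, 2.79, 3.14, 3.14, 3.14, 3.14].

INTERFACE

Orientations are given as a unit quaternion [x, y, z, w].
In Python, from plant import ctrl, vision gives the robot as it stands. The module is installed in compiled form; this text tells all that it offers.
- The arm moves only by the tool play_rows, never from a script. Its arguments are lists of equal length, an entry for each row: "claw": the closure in counts, from 0 (fully open) to 255 (shut); "travel": the shift along the tool's x, y, z in m, a list of three; "dr": the turn, a rotation vector about the tool's x, y, z in rad, a list of three. In form: {"claw": [claw, ...], "travel": [[tx, ty, tz], ...], "dr": [[wx, wy, wz], ...]}. A call has 1 to 20 rows; each row is the pose to reach, as a shift and turn from the pose measured when the call began, along the tool's axes at that moment; what a row does not reach only later rows make up. A row lasts 1/10 s, in which the tool goes at most 50 mm and 8.59 degrees, less where a joint would pass 70% of its speed; a pose out of reach is approached as far as the arm can. A call with a gripper value outside its range is refused whole. The fingers move at their own pace and stop on an object; "force" is the grip in N (left out, the last holds). Time passes only in rows, so rows that repeat a pose let the fingers close. It gives the time, the measured TCP pose, the force and the opening at its end, in the units of the state.
- ctrl.get_state(): the state, without advancing time (a new reading comes with each control period).
- vision.read_camera(name): name is "scene" or "side" or "wrist"; returns a dict with "img" (420x560x3 uint8, red, green, blue), "range_z" (420x560 float32, m along the optical axis (not along the pixel's ray), 0 where there is no reading), "K" (3x3 intrinsics, pixels), "distortion" ([k1, k2, p1, p2, k3] as OpenCV has them; the pictures are not rectified), "world_to_cam" (4x4, takes a point from world to camera coordinates). Camera axes: x right, y up, looking along -z (the intrinsics and any distortion apply to the point x, -y, -z); pixel columns grow to the right and rows downward; lengths in m; the calibration is good to about 2 mm. A picture is of the moment at which its call begins.
- ctrl.sign_off(): hands the job in, once; it reports no verdict.
The state is a dict: "time": time; "qpos": joint angles; "dq": joint speeds; "joint_efforts": joint torques, N m; "eef_pos": TCP position; "tcp_rot": TCP orientation; "contact_force": force on the tool from outside, world axes, zero at the start; "wrist_torque": the same for the moment, N m; "opening": opening from 0.0 (shut) to 1.0 (fully open).
Only numpy, scipy, OpenCV 4.12 (cv2) and the standard library are available. Lean on these libraries where they do the work, as an engineer would, in place of code of your own. Each camera call takes 0.05 s, during which the arm holds its last target.

TASK

Put away the two pepper mills lying on the table: stand one in each of the two bays of the divided white tray, heavy end down. The ends look alike, so lift each mill at its middle to find which end is heavy; it stays standing only on that end. Leave the other things on the table where they are.

Things in the scene. Friction and masses are not known exactly. Their poses are not given: they have to be found in the camera images.
- mill_a_mid (a point): centre of a pepper mill: square wooden body 44 x 44 mm, 124 mm long, a steel band near each end and a shallow steel dome (curvature radius 58 mm) on each end. Point at mid-length on its axis, 22 mm above the table while lying; x runs along its length, z up while lying. Ends look alike; x does NOT tell which end is heavy. Grip the flat sides at mid-length
- mill_b_mid (a point): centre of the other pepper mill, same shape and axes. Of about 0.25 kg, 0.20 kg (15 % either way) is hidden in one end, centre of mass about 30 mm from mid-length. The weight is captive and cannot pass to the other end. On its heavy end a mill stands and rights itself from a lean of up to about 15 degrees (it may rest 5 degrees off plumb); on its light end it topples
- tray_in (a point): centre of the inner floor of the fixed white tray, 5 mm above the table. Tray 140 mm (x) by 290 mm (y), rim 20 mm above the table, walls 5 mm. A divider as high as the rim runs along x through the middle, making two bays 130 x 137 mm with centres at +71 and -71 mm along its y. A standing mill has its middle 62 mm above this floor
- bowl: small steel mixing bowl, 170 mm across, 75 mm high, standing; origin at the centre of its underside; a bystander
- jar: glass jar with a steel cap, 72 mm across, 100 mm high, standing; origin at the centre of its underside; a bystander
- dish: white ceramic sauce dish, 72 mm across, 36 mm high, standing between the mills; origin at the centre of its underside; a bystander
- spoon: wooden spoon, 140 mm long, lying between the mills and the tray along its own x axis; origin near its middle at its underside; a bystander
- turner: kitchen turner, 240 mm long, lying along its own x axis; origin near its middle at its underside; a bystander
Things that resemble listed ones, but are neither listed nor needed, are in the scene too. Leave any blue or orange look-alike of the part that bears mill_a_mid alone. What is shaped like the part that bears mill_b_mid but yellow is not meant.

How it is judged:
At the end, for the whole second after the job is handed in: Each of the two bays of the white tray holds one pepper mill, standing on its end on the bay's floor within about 11 degrees of upright, its middle inside the bay (within 60 mm of the tray's long centre line), released and at rest ((((x of mill_a_mid in the frame of tray_in between -0.06 and 0.06 m and y of mill_a_mid in the frame of tray_in between 0.015 and 0.125 m and z of mill_a_mid in the frame of tray_in between 0.05 and 0.075 m and (angle between mill_a_mid's own x axis and vertical below 0.2 rad or angle between mill_a_mid's own x axis and vertical above 2.9416 rad) and linear speed of mill_a below 0.03 m/s and angular speed of mill_a below 0.4 rad/s) and (x of mill_b_mid in the frame of tray_in between -0.06 and 0.06 m and y of mill_b_mid in the frame of tray_in between -0.125 and -0.015 m and z of mill_b_mid in the frame of tray_in between 0.05 and 0.075 m and (angle between mill_b_mid's own x axis and vertical below 0.2 rad or angle between mill_b_mid's own x axis and vertical above 2.9416 rad) and linear speed of mill_b below 0.03 m/s and angular speed of mill_b below 0.4 rad/s)) or ((x of mill_a_mid in the frame of tray_in between -0.06 and 0.06 m and y of mill_a_mid in the frame of tray_in between -0.125 and -0.015 m and z of mill_a_mid in the frame of tray_in between 0.05 and 0.075 m and (angle between mill_a_mid's own x axis and vertical below 0.2 rad or angle between mill_a_mid's own x axis and vertical above 2.9416 rad) and linear speed of mill_a below 0.03 m/s and angular speed of mill_a below 0.4 rad/s) and (x of mill_b_mid in the frame of tray_in between -0.06 and 0.06 m and y of mill_b_mid in the frame of tray_in between 0.015 and 0.125 m and z of mill_b_mid in the frame of tray_in between 0.05 and 0.075 m and (angle between mill_b_mid's own x axis and vertical below 0.2 rad or angle between mill_b_mid's own x axis and vertical above 2.9416 rad) and linear speed of mill_b below 0.03 m/s and angular speed of mill_b below 0.4 rad/s)))); the robot touches nothing.
It fails at once if the bowl is moved more than 40 mm (distance of bowl from where it was at the start of the episode above 0.04 m).
It fails at once if the jar is moved more than 40 mm (distance of jar from where it was at the start of the episode above 0.04 m).
It fails at once if the dish is moved more than 40 mm (distance of dish from where it was at the start of the episode above 0.04 m).
It fails at once if the spoon is moved more than 40 mm (distance of spoon from where it was at the start of the episode above 0.04 m).
It fails at once if the turner is moved more than 40 mm (distance of turner from where it was at the start of the episode above 0.04 m).
It also fails if it takes over 72 s, if anything falls off the work surface, if the arm or the gripper's body presses on something with over 40 N, if the wrist force passes 120 N, or if a joint passes its speed limit or range.

## Working session

There is one attempt and no reset: what is moved stays moved. The work goes in short steps, Python scripts to look and compute and a tool call to move; the robot and the scene stay as the last step left them, time stands still between calls to the robot, and variables do not carry over. Pictures are saved under pics/ and viewed, and the job is handed in when it is done.

Besides the shell and the picture viewer there is one more tool, called after ">>>" as name(argument=value, ...) on one line, values as JSON. play_rows: Moves the arm, as the interface text tells. Its arguments: {"type":"object","properties":{"claw":{"type":"array","items":{"type":"number"}},"travel":{"type":"array","items":{"type":"array","items":{"type":"number"}}},"dr":{"type":"array","items":{"type":"array","items":{"type":"number"}}},"force":{"type":"number"}},"required":["claw","travel","dr"]}

```bash
ls; mkdir -p pics
cat > h.py <<'E'
import numpy as np, cv2
from plant import ctrl, vision
def snap(n, f):
    c=vision.read_camera(n); cv2.imwrite('pics/'+f+'.png', c['img'][:,:,::-1]); np.savez('pics/'+f+'.npz', **{k:np.array(v) for k,v in c.items()}); return c
def load(f): return np.load('pics/'+f+'.npz')
def rays(c,px):
    p=cv2.undistortPoints(np.array(px,float).reshape(-1,1,2),c['K'],c['distortion']).reshape(-1,2)
    d=np.c_[p[:,0],-p[:,1],-np.ones(len(p))]
    M=np.linalg.inv(c['world_to_cam']); return M[:3,3], d@M[:3,:3].T
def onz(c,px,z):
    o,d=rays(c,px); return o+d*((z-o[2])/d[:,2])[:,None]
def depth(c,px):
    o,d=rays(c,px); r=np.array([np.median(c['range_z'][int(v)-1:int(v)+2,int(u)-1:int(u)+2]) for u,v in px]); return o+d*r[:,None]
def proj(c,P):
    P=np.atleast_2d(P); W=c['world_to_cam']; q=P@W[:3,:3].T+W[:3,3]; q=q*[1,-1,-1]
    return cv2.projectPoints(q,np.zeros(3),np.zeros(3),c['K'],c['distortion'])[0].reshape(-1,2)
def crop(f,u0,v0,u1,v1,s,o):
    im=cv2.imread('pics/'+f+'.png')[v0:v1,u0:u1]; cv2.imwrite('pics/'+o+'.png',cv2.resize(im,None,fx=s,fy=s,interpolation=cv2.INTER_CUBIC))
E
python3 - <<'E'
from h import *
for n in ['scene','side','wrist']: c=snap(n,n+'0'); print(n,np.linalg.inv(c['world_to_cam']).round(2)[:3])
print(ctrl.get_state())
E
```

```text
pics
scene [[ 0.6  -0.62  0.51  1.27]
 [ 0.8   0.48 -0.36 -0.45]
 [-0.02  0.63  0.78  1.28]]
side [[ 0.71  0.5  -0.5  -0.15]
 [-0.71  0.52 -0.48 -0.47]
 [ 0.02  0.7   0.72  0.93]]
wrist [[ 1.   -0.    0.    0.67]
 [-0.    0.96  0.29  0.07]
 [-0.   -0.29  0.96  0.37]]
{'time': 0.15, 'qpos': array([-1.49994355e-01,  2.87014273e-01,  1.57785070e+00, -1.94250487e-05,
        1.27862259e+00, -1.49959915e-01]), 'dq': array([-0.00070013, -0.00226856, -0.0059809 , -0.00024013, -0.00060427,
       -0.00125313]), 'joint_efforts': array([ 7.91554030e-04, -4.06602967e+01, -2.93140125e+01, -8.94972595e-05,
        3.96185191e-03, -2.97825103e-06]), 'eef_pos': array([6.74478721e-01, 1.07493631e-04, 2.30224798e-01]), 'tcp_rot': array([ 0.49960407,  0.50052786, -0.5004099 ,  0.49945728]), 'contact_force': array([ 0.07513617, -0.9162748 ,  0.1176961 ]), 'wrist_torque': array([ 0.00389898,  0.04121221, -0.03167362]), 'opening': 1.0016441128329325}
```

View pics/scene0.png

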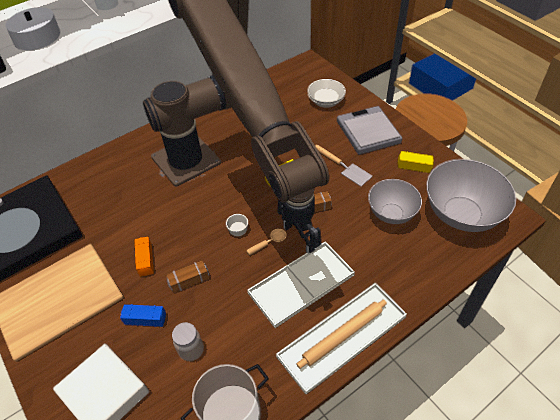

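View pics/side0.png

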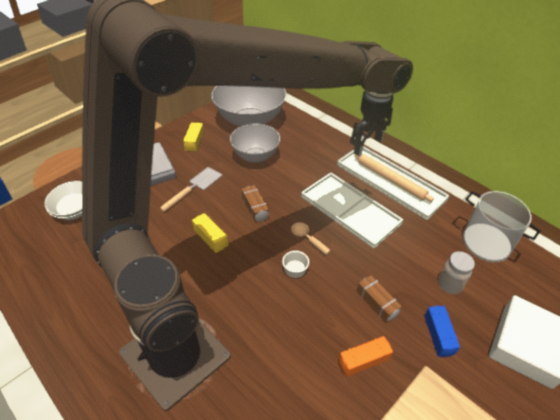

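View pics/wrist0.png

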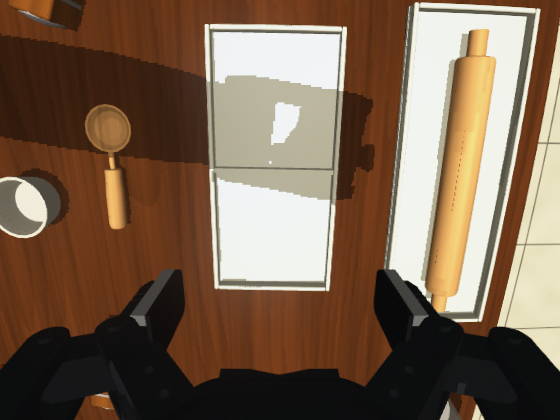

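Run:
```python
from h import *
crop('scene0',150,180,360,330,3.8,'c1'); crop('side0',230,160,420,330,3.5,'c2')
```

```text
(no output)
```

View pics/c1.png

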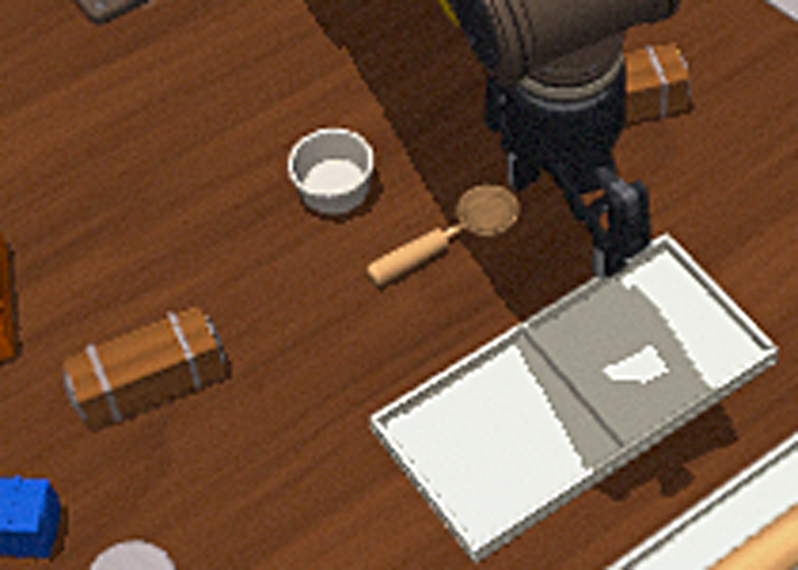

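View pics/c2.png

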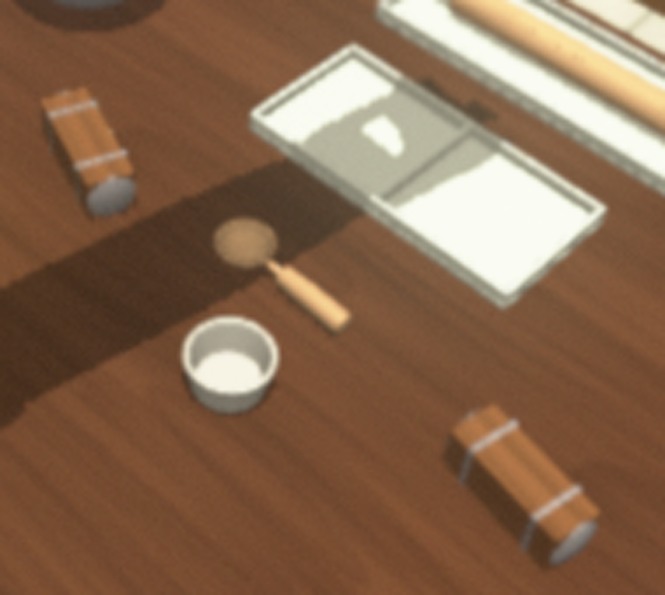

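Mills: scene (188,276) and (318,202); side (379,297) and (255,203). They are brown wood with two steel bands. The yellow, blue and orange blocks are look-alikes. The divided white tray is at scene (300,282); the tray with the rolling pin has no divider, so it is not meant.

```bash
cat >> h.py <<'E'
def cloud(c,u0,v0,u1,v1):
    uu,vv=np.meshgrid(np.arange(u0,u1),np.arange(v0,v1)); px=np.c_[uu.ravel(),vv.ravel()].astype(float)
    r=c['range_z'][v0:v1,u0:u1].ravel(); o,d=rays(c,px); P=o+d*r[:,None]; return P[r>0]
E
python3 - <<'E'
from h import *
s=load('side0'); sc=load('scene0'); w=load('wrist0')
for nm,c,b in [('L side',s,(350,265,410,330)),('L scene',sc,(155,250,220,300)),('R side',s,(235,175,280,228)),('R scene',sc,(313,185,340,220))]:
    P=cloud(c,*b); T=P[(P[:,2]>.036)&(P[:,2]<.07)]
    r=cv2.minAreaRect((T[:,:2]*1000).astype(np.float32)); print(nm,len(T),'z',np.percentile(T[:,2],[5,50,95]).round(4),'rect',np.round(r[0],1),np.round(r[1],1),round(r[2],1), 'tbl',np.percentile(P[:,2],5).round(4))
# triangulate tray corners, two views
def tri(a,b):
    o1,d1=rays(s,[a]);o2,d2=rays(sc,[b]);A=np.c_[d1[0],-d2[0]];t=np.linalg.lstsq(A,o2-o1,rcond=None)[0]
    p,q=o1+d1[0]*t[0],o2+d2[0]*t[1];return (p+q)/2,np.linalg.norm(p-q)
S=lambda x,y:(230+x/3.5,160+y/3.5); C=lambda x,y:(150+x/3.8,180+y/3.8)
for a,b in [((605,210),(477,557)),((505,303),(374,420)),((353,47),(777,348)),((253,115),(668,237))]:
    print('tray',tri(S(*a),C(*b)))
for nm,b in [('tray',(190,10,360,300))]:
    P=cloud(w,*b); T=P[(P[:,2]>.014)&(P[:,2]<.03)]; r=cv2.minAreaRect((T[:,:2]*1000).astype(np.float32)); print(r, np.median(T[:,2])); F=P[(P[:,2]<.012)&(P[:,2]>.0025)]; print('floor',np.median(F[:,2]))
# bystanders: side centers
for nm,px in [('dish',(295,265)),('spoon bowl',(300,229)),('spoon end',(327,250)),('jar',(457,268)),('blue',(440,330)),('orange',(366,355)),('yellow',(210,232)),('yellow2',(193,136)),('bowl',(255,143)),('turner',(193,187)),('pot',(490,230)),('pin',(395,176))]:
    print(nm,depth(s,[px])[0].round(3))
# heightmap tall things within
E
```

```text
L side 743 z [0.0386 0.0431 0.0461] rect [ 450.7 -247.5] [118.7  46.8] 78.4 tbl -0.0033
L scene 543 z [0.0384 0.0433 0.048 ] rect [ 453.7 -246.2] [118.7  49.1] 78.4 tbl -0.0045
R side 423 z [0.0393 0.0433 0.0464] rect [459.5 218.9] [123.2  45.1] 69.0 tbl -0.0032
R scene 179 z [0.0381 0.0445 0.0492] rect [474.2 250.6] [55.3 51.3] 59.5 tbl -0.004
tray (array([ 0.7382407 , -0.13333978,  0.01202912]), np.float64(0.0027342683559834855))
tray (array([ 0.59546221, -0.12950552,  0.00750855]), np.float64(0.007087509534420566))
tray (array([0.73985781, 0.15437333, 0.0163977 ]), np.float64(0.005554851158231167))
tray (array([0.60429242, 0.15688313, 0.0144896 ]), np.float64(0.003903255660660483))
((667.6241455078125, 13.134506225585938), (290.9529113769531, 140.85235595703125), 88.79817962646484) 0.019612998206008647
floor 0.005371416946823249
dish [ 0.389 -0.018  0.004]
spoon bowl [0.496 0.063 0.002]
spoon end [ 0.482 -0.051  0.018]
jar [ 0.615 -0.357  0.1  ]
blue [ 0.472 -0.412  0.043]
orange [ 0.298 -0.323  0.043]
yellow [0.28  0.206 0.043]
yellow2 [0.517 0.601 0.044]
bowl [0.673 0.448 0.014]
turner [0.38  0.425 0.004]
pot [ 0.786 -0.362  0.111]
pin [ 0.862 -0.016  0.037]
```

Tray centre is about (0.668, 0.013) with yaw −1.2°, and the floor is at 5 mm. Mill L is at about (0.452, −0.247) with its axis at 78°, and mill R at about (0.460, 0.219) with its axis at 69°. I'll hover over L to refine that with the wrist camera.

```bash
cat >> h.py <<'E'
from scipy.spatial.transform import Rotation as Ro
def go(pos,R):
    s=ctrl.get_state(); R0=Ro.from_quat(s['tcp_rot']).as_matrix()
    t=R0.T@(np.array(pos)-s['eef_pos']); w=Ro.from_matrix(R0.T@R).as_rotvec()
    print('travel',t.round(4),'dr',w.round(4),'deg',np.degrees(np.linalg.norm(w)).round(1)); return t,w
def down(yaw):  # tool y at yaw (deg) in world
    y=np.radians(yaw); return np.array([[0,np.cos(y),np.sin(y)],[0,np.sin(y),-np.cos(y)],[-1,0,0]])
E
python3 - <<'E'
from h import *
print(Ro.from_quat(ctrl.get_state()['tcp_rot']).as_matrix().round(3))
go((.46,-.30,.16),down(-11.6))
E
```

```text
[[-0.002  1.    -0.   ]
 [ 0.    -0.    -1.   ]
 [-1.    -0.002 -0.   ]]
travel [ 0.0705 -0.2143  0.3001] dr [ 2.024e-01 -1.000e-04  1.900e-03] deg 11.6
```

>>> play_rows(claw=[0, 0, 0, 0, 0, 0, 0, 0, 0, 0], travel=[[0, -0.03, 0.04], [0, -0.06, 0.08], [0.01, -0.09, 0.125], [0.02, -0.12, 0.17], [0.035, -0.15, 0.21], [0.05, -0.18, 0.25], [0.065, -0.205, 0.285], [0.0705, -0.2143, 0.3], [0.0705, -0.2143, 0.3], [0.0705, -0.2143, 0.3]], dr=[[0.02, 0, 0], [0.05, 0, 0], [0.08, 0, 0], [0.11, 0, 0], [0.14, 0, 0], [0.17, 0, 0], [0.2024, 0, 0], [0.2024, 0, 0], [0.2024, 0, 0], [0.2024, 0, 0]])

```text
time: 1.15
eef_pos: [0.4597, -0.3, 0.1597]
tcp_rot: [-0.548, -0.447, 0.549, -0.446]
contact_force: [0.5, 0.4, 0.0]
opening: 0.997
```

Run:
```python
from h import *
c=snap('wrist','w1'); s=ctrl.get_state(); print(s['eef_pos'],s['qpos'],s['contact_force'],s['wrist_torque'])
for nm,g in [('guess',[.4515,-.247,.044])]: print(proj(c,g))
P=cloud(c,60,0,560,330); T=P[(P[:,2]>.0405)&(P[:,2]<.06)&(abs(P[:,0]-.4515)<.09)&(abs(P[:,1]+.247)<.09)]
print(len(T),cv2.minAreaRect((T[:,:2]*1000).astype(np.float32)),np.percentile(T[:,2],[5,50,95]))
```

```text
[ 0.46037885 -0.2995504   0.16022608] [-7.61304608e-01  8.19791044e-02  1.94815739e+00 -6.95670681e-04
  1.11292310e+00 -5.58516465e-01] [-0.59959552  0.3559223   1.18593762] [-0.02772987 -0.01143978 -0.02857188]
[[255.11380984 144.69985302]]
8415 ((436.19537353515625, -272.41668701171875), (182.73886108398438, 78.074951171875), 58.541622161865234) [0.04278127 0.0442698  0.04545436]
```

View pics/w1.png

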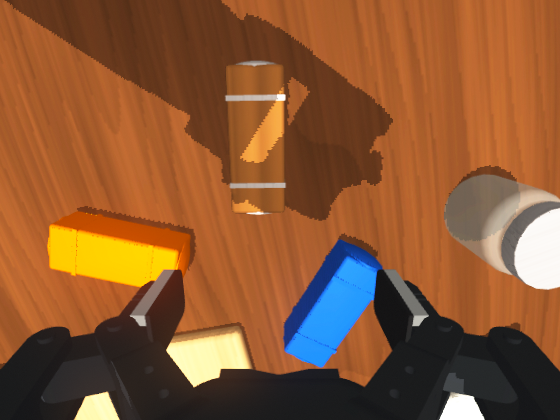

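The mill with two steel bands at (256,137) is the one meant; blue (333,300) and orange (118,248) are look-alikes.

Run:
```python
from h import *
c=load('w1')
P=cloud(c,215,50,300,222); T=P[(P[:,2]>.0405)&(P[:,2]<.06)]
print(len(T),cv2.minAreaRect((T[:,:2]*1000).astype(np.float32)),np.median(T[:,2]))
# own readings: band corners on top face
q=onz(c,[(226,98),(286,98),(230,186),(285,186)],.044); print(q.round(4), q.mean(0).round(4), np.degrees(np.arctan2(*((q[0]+q[1]-q[2]-q[3])[[1,0]]))))
crop('w1',200,40,320,240,3,'cA')
```

```text
8345 ((452.15228271484375, -245.66937255859375), (117.6994857788086, 44.19524002075195), 78.5545654296875) 0.04427529056153445
[[ 0.4378 -0.2087  0.044 ]
 [ 0.4818 -0.2179  0.044 ]
 [ 0.4244 -0.2748  0.044 ]
 [ 0.4678 -0.2838  0.044 ]] [ 0.4529 -0.2463  0.044 ] 78.27142146045087
```

View pics/cA.png

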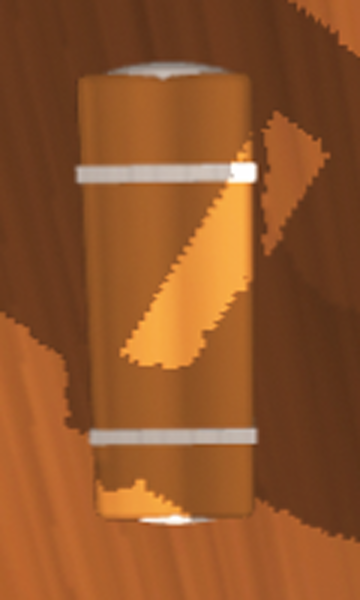

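Run:
```python
from h import *
go((.4525,-.246,.10),down(-11.5));go((.4525,-.246,.005),down(-11.5))
```

```text
travel [ 0.0603 -0.0184 -0.0509] dr [-0.0018 -0.0003  0.0016] deg 0.1
travel [ 0.1553 -0.0182 -0.0508] dr [-0.0018 -0.0003  0.0016] deg 0.1
```

>>> play_rows(claw=[0, 0, 0, 0, 0, 0, 0, 0, 0, 0], travel=[[0, -0.018, -0.03], [0.02, -0.0183, -0.0508], [0.05, -0.0183, -0.0508], [0.08, -0.0183, -0.0508], [0.11, -0.0183, -0.0508], [0.13, -0.0183, -0.0508], [0.145, -0.0183, -0.0508], [0.155, -0.0183, -0.0508], [0.155, -0.0183, -0.0508], [0.155, -0.0183, -0.0508]], dr=[[0, 0, 0], [0, 0, 0], [0, 0, 0], [0, 0, 0], [0, 0, 0], [0, 0, 0], [0, 0, 0], [0, 0, 0], [0, 0, 0], [0, 0, 0]])

```text
time: 2.2
eef_pos: [0.4533, -0.2459, 0.006]
tcp_rot: [-0.548, -0.447, 0.548, -0.447]
contact_force: [0.3, 0.7, -0.6]
opening: 1.0
```

>>> play_rows(claw=[255, 255, 255, 255, 255, 255, 255, 255], travel=[[0, 0, 0], [0, 0, 0], [0, 0, 0], [0, 0, 0], [0, 0, 0], [0, 0, 0], [0, 0, 0], [0, 0, 0]], dr=[[0, 0, 0], [0, 0, 0], [0, 0, 0], [0, 0, 0], [0, 0, 0], [0, 0, 0], [0, 0, 0], [0, 0, 0]], force=60)

```text
time: 3.0
eef_pos: [0.454, -0.2465, 0.0069]
tcp_rot: [-0.548, -0.447, 0.548, -0.448]
contact_force: [-0.1, 2.3, 6.2]
opening: 0.509
```

Run:
```python
from h import *
s=ctrl.get_state(); print(s)
```

```text
{'time': 3.0, 'qpos': array([-6.93814632e-01,  2.50046233e-01,  2.09066267e+00, -4.95971568e-04,
        7.99625171e-01, -4.91803972e-01]), 'dq': array([ 0.00062592, -0.00074708,  0.00178991,  0.00203784, -0.00116742,
        0.00075424]), 'joint_efforts': array([-2.25017178e-01, -2.85793322e+01, -1.95857853e+01, -5.56996046e-02,
       -2.10336498e-01, -2.24980409e-02]), 'eef_pos': array([ 0.45397208, -0.24647404,  0.00693164]), 'tcp_rot': array([-0.54775282, -0.44666851,  0.54782947, -0.44759017]), 'contact_force': array([-0.10986334,  2.2522155 ,  6.24771501]), 'wrist_torque': array([ 0.19307105,  0.07901686, -0.03020245]), 'opening': 0.5086521033285141}
```

>>> play_rows(claw=[255, 255, 255, 255, 255, 255, 255], travel=[[-0.01, 0, 0], [-0.02, 0, 0], [-0.03, 0, 0], [-0.04, 0, 0], [-0.04, 0, 0], [-0.04, 0, 0], [-0.04, 0, 0]], dr=[[0, 0, 0], [0, 0, 0], [0, 0, 0], [0, 0, 0], [0, 0, 0], [0, 0, 0], [0, 0, 0]])

```text
time: 3.7
eef_pos: [0.4536, -0.2461, 0.0465]
tcp_rot: [-0.548, -0.447, 0.548, -0.447]
contact_force: [-0.2, -0.3, -1.9]
opening: 0.509
```

Run:
```python
from h import *
s=ctrl.get_state(); print(s['contact_force'],s['wrist_torque'],Ro.from_quat(s['tcp_rot']).as_matrix().round(3))
c=snap('side','s2'); crop('s2',300,200,500,380,4,'s2c');c=snap('scene','sc2'); crop('sc2',100,190,300,340,4,'sc2c')
s=ctrl.get_state(); print(s['contact_force'],s['wrist_torque'])
```

```text
[-0.1777086  -0.28254676 -1.87908388] [ 0.07915948 -0.00462297  0.01413096] [[ 0.    0.98 -0.2 ]
 [-0.   -0.2  -0.98]
 [-1.    0.    0.  ]]
[ 0.54190343 -0.12289635 -2.62266243] [ 0.06804563 -0.00267415  0.01863357]
```

View pics/s2c.png

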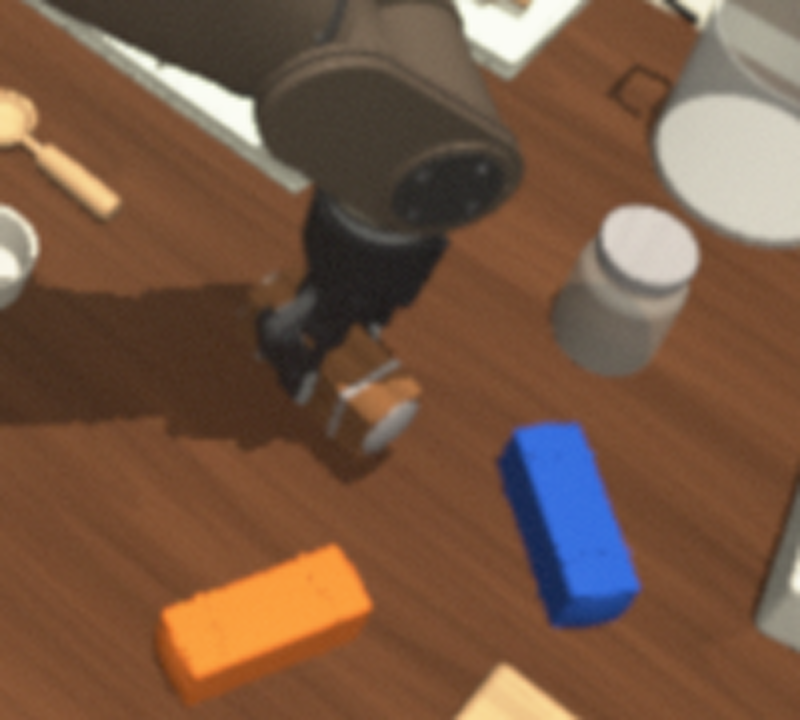

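View pics/sc2c.png

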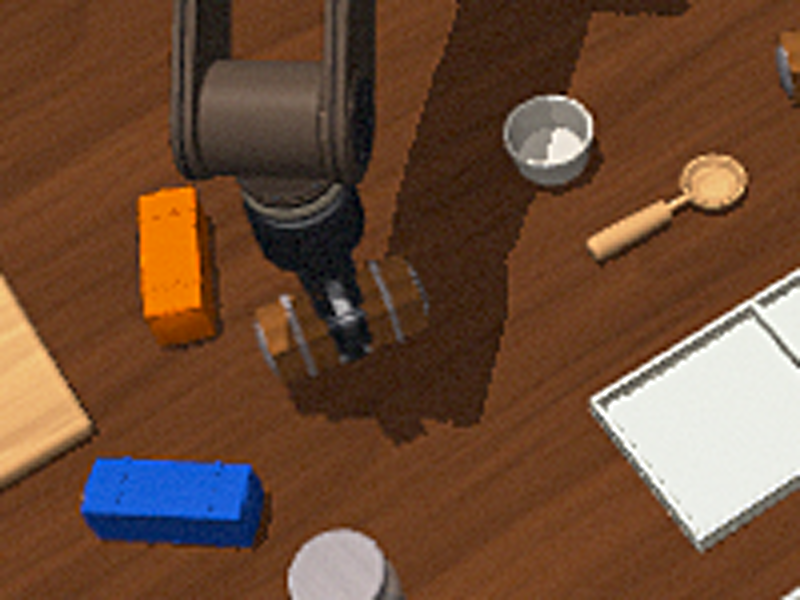

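Lifted force is −2.2 N, with a moment of +0.07 N·m about world x, so mill L is heavy at its −y end. I'll set it down, open, pivot the open jaws 30° about the mill's centre and regrip. A 90° turn then leaves the tool pointing inward and downward.

>>> play_rows(claw=[255, 255, 255, 255, 255, 255, 255, 0, 0, 0, 0], travel=[[0.01, 0, 0], [0.02, 0, 0], [0.03, 0, 0], [0.036, 0, 0], [0.0395, 0, 0], [0.0395, 0, 0], [0.0395, 0, 0], [0.0395, 0, 0], [0.0395, 0, 0], [0.0395, 0, 0], [0.0395, 0, 0]], dr=[[0, 0, 0], [0, 0, 0], [0, 0, 0], [0, 0, 0], [0, 0, 0], [0, 0, 0], [0, 0, 0], [0, 0, 0], [0, 0, 0], [0, 0, 0], [0, 0, 0]])

```text
time: 4.9
eef_pos: [0.4537, -0.2462, 0.0069]
tcp_rot: [-0.548, -0.447, 0.548, -0.447]
contact_force: [-0.3, -0.3, -0.2]
opening: 0.996
```

>>> play_rows(claw=[0, 0, 0, 0, 0, 0, 255, 255, 255, 255, 255, 255, 255, 255], travel=[[-0.0002, 0, 0.0026], [-0.001, 0, 0.0051], [-0.002, 0, 0.0075], [-0.002, 0, 0.0075], [-0.002, 0, 0.0075], [-0.002, 0, 0.0075], [-0.002, 0, 0.0075], [-0.002, 0, 0.0075], [-0.002, 0, 0.0075], [-0.002, 0, 0.0075], [-0.002, 0, 0.0075], [-0.002, 0, 0.0075], [-0.002, 0, 0.0075], [-0.002, 0, 0.0075]], dr=[[0, -0.14, 0], [0, -0.28, 0], [0, -0.42, 0], [0, -0.5236, 0], [0, -0.5236, 0], [0, -0.5236, 0], [0, -0.5236, 0], [0, -0.5236, 0], [0, -0.5236, 0], [0, -0.5236, 0], [0, -0.5236, 0], [0, -0.5236, 0], [0, -0.5236, 0], [0, -0.5236, 0]], force=80)

```text
time: 6.3
eef_pos: [0.4526, -0.2543, 0.0097]
tcp_rot: [-0.387, -0.315, 0.671, -0.548]
contact_force: [0.5, -2.9, 4.9]
opening: 0.505
```

Run:
```python
from h import *
s=ctrl.get_state(); print(s['eef_pos'],s['qpos'],s['contact_force'],s['wrist_torque'],s['opening']);print(Ro.from_quat(s['tcp_rot']).as_matrix().round(3))
c=snap('scene','sc3'); crop('sc3',100,190,300,340,4,'sc3c')
```

```text
[ 0.45261713 -0.25430322  0.00966071] [-0.4744236   0.2738314   2.14078619 -0.79522024  0.74246339  0.33153925] [ 0.5146569  -2.92290733  4.92718518] [-0.26586292  0.06380273 -0.02063233] 0.5047514934331213
[[-0.1    0.98  -0.174]
 [-0.492 -0.2   -0.848]
 [-0.865  0.001  0.502]]
```

View pics/sc3c.png

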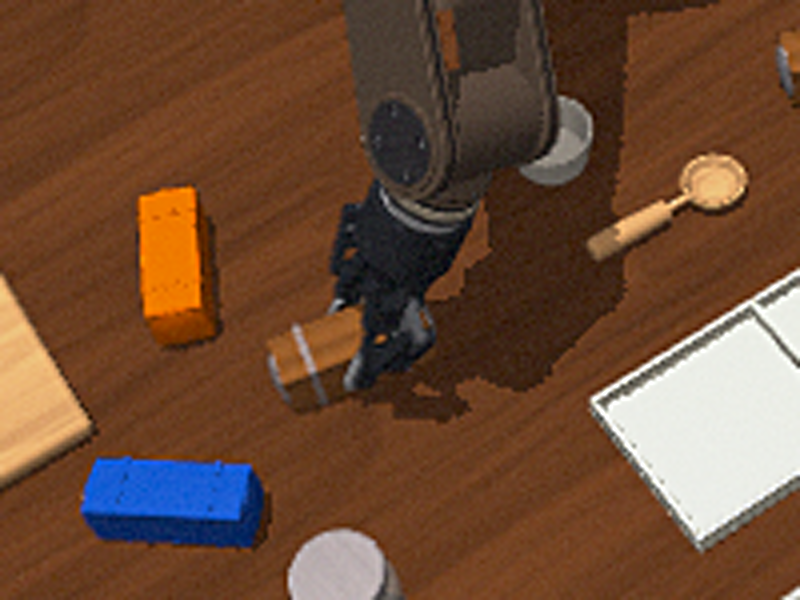

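```bash
cat >> h.py <<'E'
def plan(ct,seq):
    """seq of (C world, R, nrows): print rows from current pose, interpolated"""
    s=ctrl.get_state(); R0=Ro.from_quat(s['tcp_rot']).as_matrix(); p0=s['eef_pos']
    Rp=R0; Cp=p0+R0@ct; T=[];W=[]
    for C,R,n in seq:
        C=np.array(C); w=Ro.from_matrix(Rp.T@R).as_rotvec()
        for k in range(1,n+1):
            Rk=Rp@Ro.from_rotvec(w*k/n).as_matrix(); Ck=Cp+(C-Cp)*k/n
            T.append((R0.T@(Ck-Rk@ct-p0)).round(3).tolist()); W.append(Ro.from_matrix(R0.T@Rk).as_rotvec().round(3).tolist())
        Rp,Cp=R,C
    print(len(T));print(T);print(W); print('end TCP',(Cp-Rp@ct).round(4))
def tilted(R,u,down_to):  pass
E
python3 - <<'E'
from h import *
s=ctrl.get_state(); R0=Ro.from_quat(s['tcp_rot']).as_matrix(); C=np.array([.4537,-.246,.022])
ct=R0.T@(C-s['eef_pos']); print(ct)
np.save('ctA.npy',ct)
plan(ct,[((.4537,-.246,.10),R0,3),((.50,-.22,.15),down(-11.5),4),((.66,-.06,.15),down(90),12)])
E
```

```text
[-0.01484494 -0.00059296 -0.00104372]
19
[[-0.022, 0.0, 0.013], [-0.045, 0.0, 0.026], [-0.067, 0.0, 0.039], [-0.083, 0.01, 0.036], [-0.098, 0.02, 0.033], [-0.114, 0.03, 0.03], [-0.13, 0.04, 0.027], [-0.138, 0.051, 0.013], [-0.145, 0.061, -0.001], [-0.153, 0.072, -0.015], [-0.161, 0.082, -0.028], [-0.169, 0.093, -0.042], [-0.177, 0.103, -0.056], [-0.185, 0.114, -0.07], [-0.193, 0.124, -0.083], [-0.201, 0.134, -0.097], [-0.209, 0.145, -0.111], [-0.217, 0.155, -0.125], [-0.225, 0.165, -0.138]]
[[0.0, 0.0, 0.0], [0.0, 0.0, 0.0], [0.0, 0.0, 0.0], [-0.0, 0.131, -0.0], [-0.001, 0.263, -0.0], [-0.001, 0.394, -0.001], [-0.001, 0.525, -0.001], [-0.145, 0.525, 0.038], [-0.289, 0.522, 0.077], [-0.434, 0.517, 0.116], [-0.578, 0.51, 0.154], [-0.722, 0.501, 0.193], [-0.866, 0.491, 0.232], [-1.01, 0.478, 0.271], [-1.153, 0.463, 0.309], [-1.297, 0.446, 0.348], [-1.441, 0.426, 0.387], [-1.584, 0.404, 0.425], [-1.727, 0.38, 0.464]]
end TCP [ 0.661  -0.0594  0.1352]
```

>>> play_rows(claw=[255, 255, 255, 255, 255, 255, 255, 255, 255, 255, 255, 255, 255, 255, 255, 255, 255, 255, 255, 255], travel=[[-0.022, 0.0, 0.013], [-0.045, 0.0, 0.026], [-0.067, 0.0, 0.039], [-0.083, 0.01, 0.036], [-0.098, 0.02, 0.033], [-0.114, 0.03, 0.03], [-0.13, 0.04, 0.027], [-0.138, 0.051, 0.013], [-0.145, 0.061, -0.001], [-0.153, 0.072, -0.015], [-0.161, 0.082, -0.028], [-0.169, 0.093, -0.042], [-0.177, 0.103, -0.056], [-0.185, 0.114, -0.07], [-0.193, 0.124, -0.083], [-0.201, 0.134, -0.097], [-0.209, 0.145, -0.111], [-0.217, 0.155, -0.125], [-0.225, 0.165, -0.138], [-0.225, 0.165, -0.138]], dr=[[0.0, 0.0, 0.0], [0.0, 0.0, 0.0], [0.0, 0.0, 0.0], [0, 0.131, 0], [-0.001, 0.263, 0], [-0.001, 0.394, -0.001], [-0.001, 0.525, -0.001], [-0.145, 0.525, 0.038], [-0.289, 0.522, 0.077], [-0.434, 0.517, 0.116], [-0.578, 0.51, 0.154], [-0.722, 0.501, 0.193], [-0.866, 0.491, 0.232], [-1.01, 0.478, 0.271], [-1.153, 0.463, 0.309], [-1.297, 0.446, 0.348], [-1.441, 0.426, 0.387], [-1.584, 0.404, 0.425], [-1.727, 0.38, 0.464], [-1.727, 0.38, 0.464]])

```text
time: 8.35
eef_pos: [0.6602, -0.0573, 0.1327]
tcp_rot: [-0.0, 0.708, 0.002, 0.706]
contact_force: [0.9, 0.5, -2.9]
opening: 0.503
```

Run:
```python
from h import *
s=ctrl.get_state(); print(s['eef_pos'],s['qpos'],s['contact_force'],s['wrist_torque'],s['opening']);print(Ro.from_quat(s['tcp_rot']).as_matrix().round(3))
c=snap('scene','sc4'); crop('sc4',200,150,400,300,4,'sc4c')
```

```text
[ 0.66020374 -0.0573076   0.13267343] [-0.24012667  0.35204403  1.68181187  0.00201433  1.11123534 -1.81487398] [ 0.90298401  0.46659459 -2.91467146] [-0.00436801  0.08597915 -0.01824805] 0.5027780806451441
[[-0.003 -0.003  1.   ]
 [ 0.003  1.     0.003]
 [-1.     0.003 -0.003]]
```

View pics/sc4c.png

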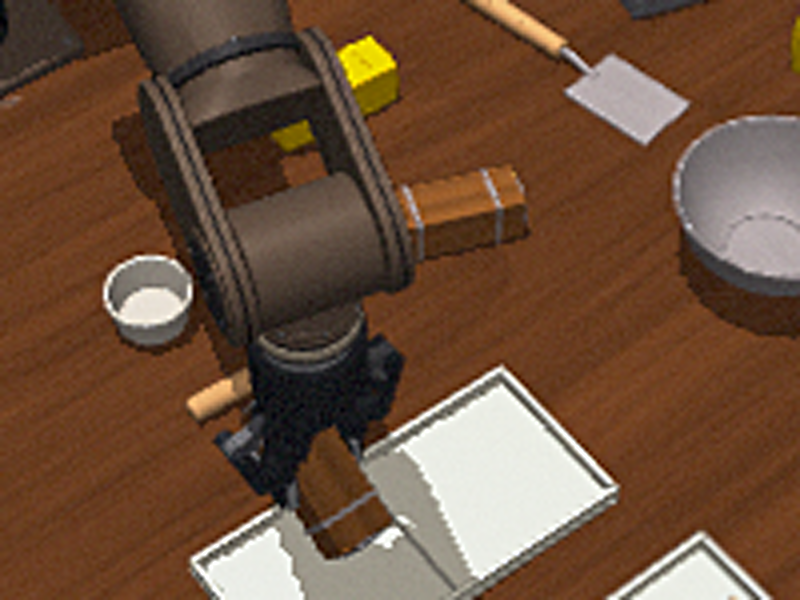

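Run:
```python
from h import *
ct=np.load('ctA.npy'); R=down(90)@Ro.from_rotvec([0,np.pi/3,0]).as_matrix(); print(R.round(3))
plan(ct,[((.666,-.058,.15),R,10)])
```

```text
[[-0.866  0.     0.5  ]
 [ 0.     1.    -0.   ]
 [-0.5    0.    -0.866]]
10
[[-0.0, 0.0, -0.001], [-0.001, 0.0, -0.002], [-0.001, 0.0, -0.002], [-0.002, 0.0, -0.003], [-0.003, 0.0, -0.004], [-0.004, 0.001, -0.004], [-0.005, 0.001, -0.005], [-0.006, 0.001, -0.005], [-0.007, 0.001, -0.006], [-0.009, 0.001, -0.006]]
[[0.0, 0.104, -0.0], [0.0, 0.209, -0.0], [0.0, 0.313, -0.0], [0.0, 0.417, -0.001], [0.0, 0.522, -0.001], [0.0, 0.626, -0.001], [0.001, 0.73, -0.001], [0.001, 0.835, -0.001], [0.001, 0.939, -0.001], [0.001, 1.043, -0.002]]
end TCP [ 0.6537 -0.0574  0.1417]
```

>>> play_rows(claw=[255, 255, 255, 255, 255, 255, 255, 255, 255, 255, 255, 255], travel=[[0, 0, -0.001], [-0.001, 0, -0.002], [-0.001, 0, -0.002], [-0.002, 0, -0.003], [-0.003, 0, -0.004], [-0.004, 0.001, -0.004], [-0.005, 0.001, -0.005], [-0.006, 0.001, -0.005], [-0.007, 0.001, -0.006], [-0.009, 0.001, -0.006], [-0.009, 0.001, -0.006], [-0.009, 0.001, -0.006]], dr=[[0, 0.104, 0], [0, 0.209, 0], [0, 0.313, 0], [0, 0.417, 0], [0, 0.522, 0], [0, 0.626, 0], [0.001, 0.73, 0], [0.001, 0.835, 0], [0.001, 0.939, 0], [0.001, 1.043, 0], [0.001, 1.043, -0.002], [0.001, 1.043, -0.002]])

```text
time: 9.6
eef_pos: [0.653, -0.0576, 0.1399]
tcp_rot: [0.0, 0.966, -0.0, 0.259]
contact_force: [0.5, -0.5, -1.8]
opening: 0.505
```

Run:
```python
from h import *
s=ctrl.get_state(); print(s['eef_pos'],s['qpos'],s['contact_force'],s['wrist_torque'],s['opening']);print(Ro.from_quat(s['tcp_rot']).as_matrix().round(3))
c=snap('side','s5'); crop('s5',250,80,450,230,4,'s5c')
```

```text
[ 0.652977   -0.05762764  0.13990243] [-0.18254593  0.90660546  1.07736171 -0.19323112  2.18828605 -1.77464943] [ 0.4716456  -0.46836049 -1.81281125] [ 0.01513789 -0.72390954  0.02083712] 0.5050266568784059
[[-0.866  0.001  0.5  ]
 [ 0.001  1.    -0.001]
 [-0.5   -0.001 -0.866]]
```

View pics/s5c.png

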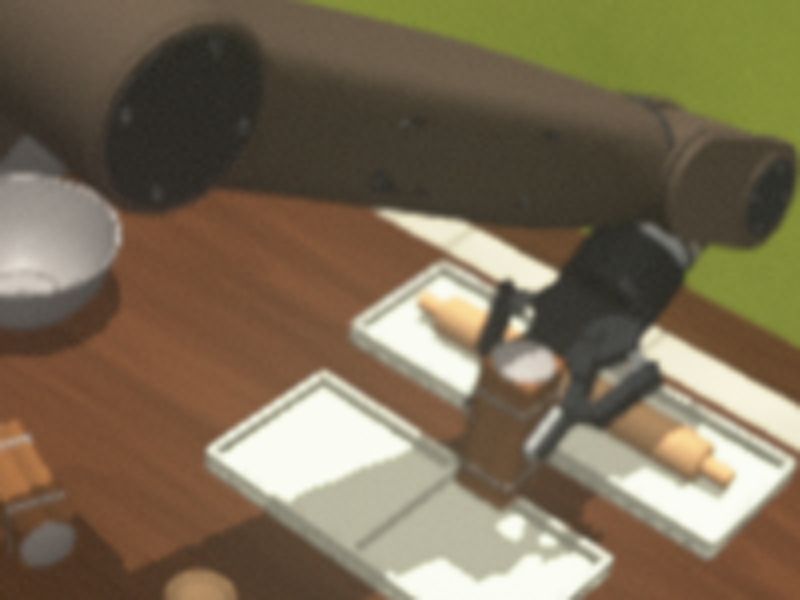

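The mill hangs plumb over the −y bay. Lowering it 81 mm.

>>> play_rows(claw=[255, 255, 255, 255, 255, 255, 255, 255, 255], travel=[[0.01, 0, 0.017], [0.02, 0, 0.035], [0.028, 0, 0.048], [0.034, 0, 0.059], [0.037, 0, 0.064], [0.039, 0, 0.067], [0.04, 0, 0.069], [0.04, 0, 0.069], [0.04, 0, 0.069]], dr=[[0, 0, 0], [0, 0, 0], [0, 0, 0], [0, 0, 0], [0, 0, 0], [0, 0, 0], [0, 0, 0], [0, 0, 0], [0, 0, 0]])

```text
time: 10.55
eef_pos: [0.6538, -0.0578, 0.0625]
tcp_rot: [0.0, 0.965, -0.001, 0.26]
contact_force: [-1.2, 0.1, -1.6]
opening: 0.506
```

Run:
```python
from h import *
s=ctrl.get_state(); print(s['eef_pos'],s['contact_force'],s['wrist_torque'],s['opening']);print(Ro.from_quat(s['tcp_rot']).as_matrix().round(3))
c=snap('side','s6'); crop('s6',270,120,430,240,5,'s6c')
```

```text
[ 0.6537734  -0.05775741  0.06248199] [-1.18888992  0.07238626 -1.60567572] [-0.02162829 -0.76246747  0.0292695 ] 0.5064297006703602
[[-0.864  0.001  0.503]
 [ 0.     1.    -0.001]
 [-0.503 -0.001 -0.864]]
```

View pics/s6c.png

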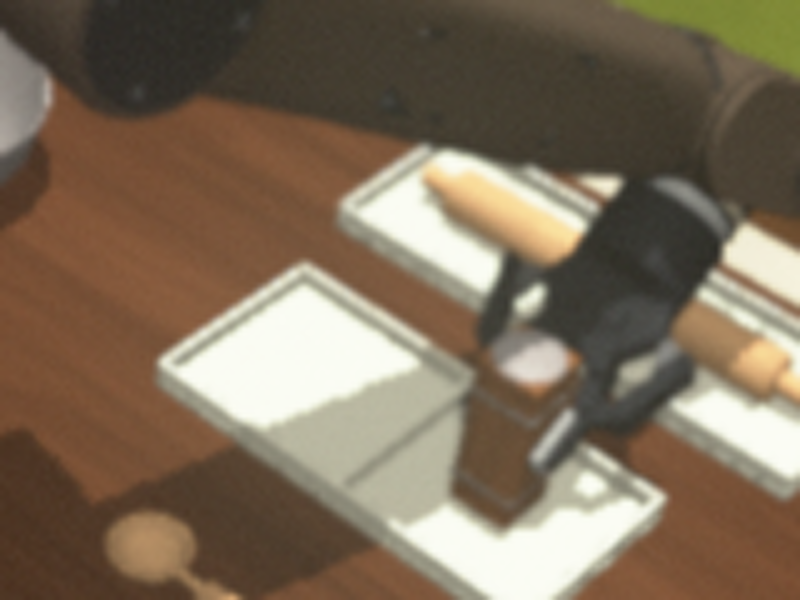

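>>> play_rows(claw=[255, 255, 255, 255], travel=[[0.001, 0, 0.002], [0.002, 0, 0.004], [0.0025, 0, 0.005], [0.0025, 0, 0.005]], dr=[[0, 0, 0], [0, 0, 0], [0, 0, 0], [0, 0, 0]])

```text
time: 11.0
eef_pos: [0.6544, -0.0578, 0.0581]
tcp_rot: [0.0, 0.966, -0.001, 0.26]
contact_force: [-0.2, 0.6, 1.0]
opening: 0.504
```

Contact: the vertical force went from −1.7 to +1.0 N. Releasing.

>>> play_rows(claw=[118, 112, 105, 95, 80, 60, 30, 0, 0, 0], travel=[[0, 0, 0], [0, 0, 0], [0, 0, 0], [0, 0, 0], [0, 0, 0], [0, 0, 0], [0, 0, 0], [0, 0, 0], [0, 0, 0], [0, 0, 0]], dr=[[0, 0, 0], [0, 0, 0], [0, 0, 0], [0, 0, 0], [0, 0, 0], [0, 0, 0], [0, 0, 0], [0, 0, 0], [0, 0, 0], [0, 0, 0]])

```text
time: 12.0
eef_pos: [0.6544, -0.0578, 0.0581]
tcp_rot: [0.0, 0.966, -0.001, 0.26]
contact_force: [-0.8, -0.3, 0.3]
opening: 1.001
```

Run:
```python
from h import *
s=ctrl.get_state(); print(s['eef_pos'],s['contact_force'],s['opening'])
c=snap('side','s7'); crop('s7',270,120,430,240,5,'s7c')
```

```text
[ 0.65437193 -0.05781114  0.05806723] [-0.83473678 -0.28219213  0.30728425] 1.0011233076988109
```

View pics/s7c.png

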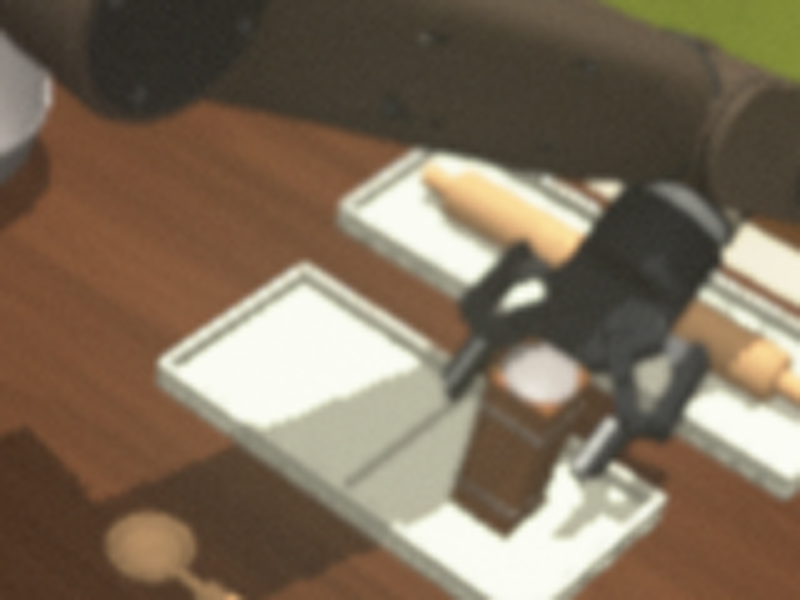

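>>> play_rows(claw=[0, 0, 0, 0, 0, 0, 0, 0], travel=[[-0.01, 0, 0], [-0.03, 0, 0], [-0.05, 0, 0], [-0.075, 0, 0], [-0.1, 0, 0], [-0.12, 0, -0.02], [-0.12, 0, -0.05], [-0.12, 0, -0.05]], dr=[[0, 0, 0], [0, 0, 0], [0, 0, 0], [0, 0, 0], [0, 0, 0], [0, 0, 0], [0, 0, 0], [0, 0, 0]])

```text
time: 12.85
eef_pos: [0.7336, -0.0578, 0.1659]
tcp_rot: [0.0, 0.965, -0.001, 0.263]
contact_force: [1.4, 0.3, 1.1]
opening: 1.002
```

Run:
```python
from h import *
s=ctrl.get_state(); print(s['eef_pos'],s['contact_force'],s['qpos'])
c=snap('side','s8'); crop('s8',270,120,430,240,5,'s8c')
P=cloud(c,350,170,400,240); T=P[(P[:,2]>.125)&(P[:,2]<.15)]; print(len(T),T.mean(0),T.max(0),T.min(0))
```

```text
[ 0.73362061 -0.05782474  0.1659387 ] [1.42884192 0.34740198 1.14806958] [-0.16720236  1.09011084  0.71477296 -0.20527386  2.35915302 -1.79982564]
109 [ 0.66247718 -0.06653942  0.12710361] [ 0.68289174 -0.0473991   0.13095649] [ 0.63922838 -0.08704421  0.12504846]
```

View pics/s8c.png

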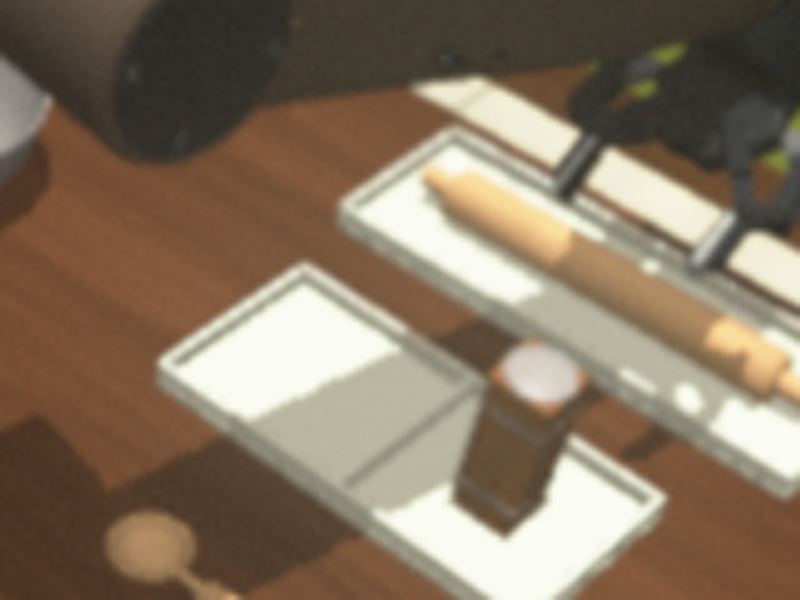

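Run:
```python
from h import *
plan(np.zeros(3),[((.70,0,.25),down(90)@Ro.from_rotvec([0,.6,0]).as_matrix(),5),((.60,.09,.25),down(80),5)])
```

```text
10
[[-0.003, 0.012, -0.018], [-0.006, 0.023, -0.036], [-0.009, 0.035, -0.055], [-0.012, 0.046, -0.073], [-0.014, 0.058, -0.091], [0.003, 0.076, -0.101], [0.02, 0.094, -0.111], [0.037, 0.112, -0.122], [0.055, 0.13, -0.132], [0.072, 0.148, -0.142]]
[[-0.0, -0.088, 0.0], [-0.001, -0.176, 0.0], [-0.001, -0.264, 0.0], [-0.002, -0.352, 0.001], [-0.002, -0.44, 0.001], [0.029, -0.559, 0.019], [0.06, -0.679, 0.037], [0.092, -0.798, 0.055], [0.124, -0.918, 0.074], [0.156, -1.037, 0.092]]
end TCP [0.6  0.09 0.25]
```

>>> play_rows(claw=[0, 0, 0, 0, 0, 0, 0, 0, 0, 0, 0], travel=[[-0.003, 0.012, -0.018], [-0.006, 0.023, -0.036], [-0.009, 0.035, -0.055], [-0.012, 0.046, -0.073], [-0.014, 0.058, -0.091], [0.003, 0.076, -0.101], [0.02, 0.094, -0.111], [0.037, 0.112, -0.122], [0.055, 0.13, -0.132], [0.072, 0.148, -0.142], [0.072, 0.148, -0.142]], dr=[[0, -0.088, 0.0], [-0.001, -0.176, 0.0], [-0.001, -0.264, 0.0], [-0.002, -0.352, 0.001], [-0.002, -0.44, 0.001], [0.029, -0.559, 0.019], [0.06, -0.679, 0.037], [0.092, -0.798, 0.055], [0.124, -0.918, 0.074], [0.156, -1.037, 0.092], [0.156, -1.037, 0.092]])

```text
time: 14.0
eef_pos: [0.5936, 0.0931, 0.2469]
tcp_rot: [0.061, 0.707, -0.06, 0.702]
contact_force: [0.5, 0.6, -0.6]
opening: 1.0
```

Run:
```python
from h import *
plan(np.zeros(3),[((.46,.165,.16),down(-21),14)])
```

```text
14
[[0.006, 0.003, -0.01], [0.013, 0.007, -0.02], [0.019, 0.01, -0.031], [0.025, 0.014, -0.041], [0.031, 0.017, -0.051], [0.038, 0.021, -0.061], [0.044, 0.024, -0.072], [0.05, 0.027, -0.082], [0.056, 0.031, -0.092], [0.063, 0.034, -0.102], [0.069, 0.038, -0.113], [0.075, 0.041, -0.123], [0.081, 0.045, -0.133], [0.088, 0.048, -0.143]]
[[0.126, -0.0, 0.0], [0.252, -0.001, 0.001], [0.378, -0.001, 0.001], [0.505, -0.001, 0.001], [0.631, -0.002, 0.002], [0.757, -0.002, 0.002], [0.883, -0.002, 0.003], [1.009, -0.002, 0.003], [1.135, -0.003, 0.003], [1.261, -0.003, 0.004], [1.387, -0.003, 0.004], [1.514, -0.004, 0.004], [1.64, -0.004, 0.005], [1.766, -0.004, 0.005]]
end TCP [0.46  0.165 0.16 ]
```

>>> play_rows(claw=[0, 0, 0, 0, 0, 0, 0, 0, 0, 0, 0, 0, 0, 0, 0, 0], travel=[[0.006, 0.003, -0.01], [0.013, 0.007, -0.02], [0.019, 0.01, -0.031], [0.025, 0.014, -0.041], [0.031, 0.017, -0.051], [0.038, 0.021, -0.061], [0.044, 0.024, -0.072], [0.05, 0.027, -0.082], [0.056, 0.031, -0.092], [0.063, 0.034, -0.102], [0.069, 0.038, -0.113], [0.075, 0.041, -0.123], [0.081, 0.045, -0.133], [0.088, 0.048, -0.143], [0.088, 0.048, -0.143], [0.088, 0.048, -0.143]], dr=[[0.126, 0, 0], [0.252, 0, 0], [0.378, 0, 0], [0.505, 0, 0], [0.631, 0, 0], [0.757, 0, 0], [0.883, 0, 0], [1.009, 0, 0], [1.135, 0, 0], [1.261, 0, 0], [1.387, 0, 0], [1.514, 0, 0], [1.64, 0, 0], [1.766, 0, 0], [1.766, -0.004, 0.005], [1.766, -0.004, 0.005]])

```text
time: 15.6
eef_pos: [0.461, 0.1648, 0.1596]
tcp_rot: [-0.582, -0.401, 0.582, -0.401]
contact_force: [-0.5, -0.1, 0.8]
opening: 0.999
```

Run:
```python
from h import *
c=snap('wrist','w9'); s=ctrl.get_state(); print(s['eef_pos'],s['qpos'],s['wrist_torque'])
print(proj(c,[.4595,.219,.044]))
P=cloud(c,170,0,340,260); T=P[(P[:,2]>.0405)&(P[:,2]<.06)]
print(len(T),cv2.minAreaRect((T[:,:2]*1000).astype(np.float32)),np.median(T[:,2]))
```

```text
[0.46132764 0.16472557 0.15998861] [ 1.35507257e-01 -5.46214373e-02  2.08687067e+00 -2.95037794e-05
  1.10898626e+00  5.00014887e-01] [ 0.00499988 -0.03890083  0.04847357]
[[252.29178602 144.63618004]]
8394 ((459.6318664550781, 221.49124145507812), (117.04985046386719, 44.28175735473633), 68.45157623291016) 0.04426946121672057
```

View pics/w9.png

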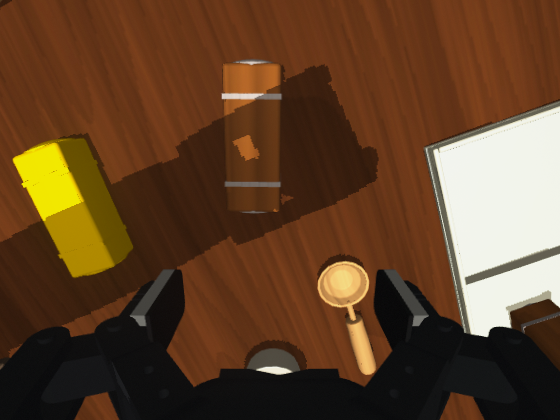

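The brown banded mill is at (252,138) and yellow (73,207) is the look-alike. Descending on the mill at (0.460, 0.221), axis 68.5°.

Run:
```python
from h import *
go((.460,.221,.005),down(-21.5))
```

```text
travel [ 0.155  -0.0214 -0.0521] dr [ 0.0108 -0.0001 -0.0003] deg 0.6
```

>>> play_rows(claw=[0, 0, 0, 0, 0, 0, 0, 0, 0, 0, 255, 255, 255, 255, 255, 255, 255, 255], travel=[[0, -0.021, -0.03], [0.02, -0.0214, -0.052], [0.05, -0.0214, -0.052], [0.08, -0.0214, -0.052], [0.11, -0.0214, -0.052], [0.13, -0.0214, -0.052], [0.145, -0.0214, -0.052], [0.155, -0.0214, -0.052], [0.155, -0.0214, -0.052], [0.155, -0.0214, -0.052], [0.155, -0.0214, -0.052], [0.155, -0.0214, -0.052], [0.155, -0.0214, -0.052], [0.155, -0.0214, -0.052], [0.155, -0.0214, -0.052], [0.155, -0.0214, -0.052], [0.155, -0.0214, -0.052], [0.155, -0.0214, -0.052]], dr=[[0.01, 0, 0], [0.01, 0, 0], [0.01, 0, 0], [0.01, 0, 0], [0.01, 0, 0], [0.01, 0, 0], [0.01, 0, 0], [0.01, 0, 0], [0.01, 0, 0], [0.01, 0, 0], [0.01, 0, 0], [0.01, 0, 0], [0.01, 0, 0], [0.01, 0, 0], [0.01, 0, 0], [0.01, 0, 0], [0.01, 0, 0], [0.01, 0, 0]], force=60)

```text
time: 17.45
eef_pos: [0.4607, 0.2212, 0.0059]
tcp_rot: [0.585, 0.398, -0.584, 0.398]
contact_force: [-0.4, 0.8, 6.6]
opening: 0.509
```

>>> play_rows(claw=[255, 255, 255, 255, 255, 255, 255], travel=[[-0.01, 0, 0], [-0.02, 0, 0], [-0.03, 0, 0], [-0.04, 0, 0], [-0.04, 0, 0], [-0.04, 0, 0], [-0.04, 0, 0]], dr=[[0, 0, 0], [0, 0, 0], [0, 0, 0], [0, 0, 0], [0, 0, 0], [0, 0, 0], [0, 0, 0]])

```text
time: 18.15
eef_pos: [0.4601, 0.2211, 0.0455]
tcp_rot: [0.585, 0.398, -0.584, 0.398]
contact_force: [0.4, 0.3, -3.8]
opening: 0.51
```

Run:
```python
from h import *
for i in range(3):
    s=ctrl.get_state(); print(s['eef_pos'],s['contact_force'],s['wrist_torque'],s['opening']); snap('side','s10')
```

```text
[0.4601413  0.22105149 0.04547769] [ 0.44296781  0.31546679 -3.81110078] [ 0.07096747  0.02062007 -0.0101737 ] 0.5096472110124872
[0.4600516  0.22103941 0.04531134] [ 0.21178581 -0.81366997 -2.86712953] [ 0.06248812 -0.01873517  0.03842166] 0.5088124362726733
[0.46009453 0.22105373 0.04528973] [ 0.07796022  0.31168527 -3.29252733] [ 0.04012262 -0.03491691  0.00878828] 0.5072221929919979
```

Moment about the jaw axis is +0.05 to +0.065 N·m, so this mill is heavy at its −y end too. Same pivot and regrip.

>>> play_rows(claw=[255, 255, 255, 255, 255, 255, 255, 0, 0, 0, 0], travel=[[0.01, 0, 0], [0.02, 0, 0], [0.03, 0, 0], [0.036, 0, 0], [0.039, 0, 0], [0.039, 0, 0], [0.039, 0, 0], [0.039, 0, 0], [0.039, 0, 0], [0.039, 0, 0], [0.039, 0, 0]], dr=[[0, 0, 0], [0, 0, 0], [0, 0, 0], [0, 0, 0], [0, 0, 0], [0, 0, 0], [0, 0, 0], [0, 0, 0], [0, 0, 0], [0, 0, 0], [0, 0, 0]])

```text
time: 19.4
eef_pos: [0.4605, 0.2211, 0.0066]
tcp_rot: [0.585, 0.398, -0.584, 0.398]
contact_force: [-0.2, -0.1, -0.2]
opening: 1.001
```

>>> play_rows(claw=[0, 0, 0, 0, 0, 0, 255, 255, 255, 255, 255, 255, 255, 255], travel=[[-0.0002, 0, 0.0026], [-0.001, 0, 0.0051], [-0.002, 0, 0.0075], [-0.002, 0, 0.0075], [-0.002, 0, 0.0075], [-0.002, 0, 0.0075], [-0.002, 0, 0.0075], [-0.002, 0, 0.0075], [-0.002, 0, 0.0075], [-0.002, 0, 0.0075], [-0.002, 0, 0.0075], [-0.002, 0, 0.0075], [-0.002, 0, 0.0075], [-0.002, 0, 0.0075]], dr=[[0, -0.14, 0], [0, -0.28, 0], [0, -0.42, 0], [0, -0.5236, 0], [0, -0.5236, 0], [0, -0.5236, 0], [0, -0.5236, 0], [0, -0.5236, 0], [0, -0.5236, 0], [0, -0.5236, 0], [0, -0.5236, 0], [0, -0.5236, 0], [0, -0.5236, 0], [0, -0.5236, 0]], force=80)

```text
time: 20.8
eef_pos: [0.4583, 0.2142, 0.0093]
tcp_rot: [-0.414, -0.281, 0.715, -0.488]
contact_force: [0.1, 0.1, 5.4]
opening: 0.508
```

Run:
```python
from h import *
s=ctrl.get_state(); R0=Ro.from_quat(s['tcp_rot']).as_matrix(); C=np.array([.4603,.2211,.022])
ct=R0.T@(C-s['eef_pos']); print(ct,s['eef_pos'],s['contact_force'],s['opening'],s['qpos']); print(R0.round(3))
np.save('ctB.npy',ct)
plan(ct,[((.4603,.2211,.10),R0,3),((.49,.20,.15),down(-21.5),4),((.665,.084,.15),down(90),13)])
```

```text
[-0.01459383 -0.00064633  0.00011953] [0.45829858 0.21416877 0.00929708] [0.05070314 0.06392767 5.41002428] 0.5077361185421632 [ 0.41210483  0.45793064  1.88042872 -0.38712371  1.21515634  0.99962277]
[[-0.181  0.931 -0.318]
 [-0.465 -0.366 -0.806]
 [-0.866  0.002  0.499]]
20
[[-0.023, 0.0, 0.013], [-0.045, 0.0, 0.026], [-0.068, 0.0, 0.039], [-0.077, 0.009, 0.045], [-0.088, 0.018, 0.051], [-0.098, 0.027, 0.058], [-0.108, 0.036, 0.064], [-0.107, 0.051, 0.067], [-0.105, 0.067, 0.07], [-0.103, 0.083, 0.073], [-0.102, 0.099, 0.076], [-0.1, 0.114, 0.078], [-0.098, 0.13, 0.081], [-0.097, 0.146, 0.084], [-0.095, 0.161, 0.087], [-0.093, 0.177, 0.09], [-0.092, 0.193, 0.093], [-0.09, 0.208, 0.096], [-0.088, 0.224, 0.099], [-0.086, 0.24, 0.102]]
[[0.0, 0.0, 0.0], [0.0, 0.0, 0.0], [0.0, 0.0, 0.0], [0.0, 0.131, -0.001], [0.0, 0.261, -0.001], [0.0, 0.392, -0.002], [0.0, 0.523, -0.002], [-0.146, 0.522, 0.037], [-0.292, 0.519, 0.076], [-0.439, 0.514, 0.115], [-0.585, 0.508, 0.154], [-0.731, 0.499, 0.193], [-0.877, 0.488, 0.233], [-1.023, 0.475, 0.272], [-1.169, 0.46, 0.311], [-1.314, 0.442, 0.35], [-1.46, 0.422, 0.389], [-1.605, 0.4, 0.428], [-1.75, 0.375, 0.467], [-1.895, 0.347, 0.505]]
end TCP [0.6649 0.0846 0.1354]
```

>>> play_rows(claw=[255, 255, 255, 255, 255, 255, 255, 255, 255, 255, 255, 255, 255, 255, 255, 255, 255, 255, 255, 255], travel=[[-0.023, 0.0, 0.013], [-0.045, 0.0, 0.026], [-0.068, 0.0, 0.039], [-0.077, 0.009, 0.045], [-0.088, 0.018, 0.051], [-0.098, 0.027, 0.058], [-0.108, 0.036, 0.064], [-0.107, 0.051, 0.067], [-0.105, 0.067, 0.07], [-0.103, 0.083, 0.073], [-0.102, 0.099, 0.076], [-0.1, 0.114, 0.078], [-0.098, 0.13, 0.081], [-0.097, 0.146, 0.084], [-0.095, 0.161, 0.087], [-0.093, 0.177, 0.09], [-0.092, 0.193, 0.093], [-0.09, 0.208, 0.096], [-0.088, 0.224, 0.099], [-0.086, 0.24, 0.102]], dr=[[0.0, 0.0, 0.0], [0.0, 0.0, 0.0], [0.0, 0.0, 0.0], [0.0, 0.131, -0.001], [0.0, 0.261, -0.001], [0.0, 0.392, -0.002], [0.0, 0.523, -0.002], [-0.146, 0.522, 0.037], [-0.292, 0.519, 0.076], [-0.439, 0.514, 0.115], [-0.585, 0.508, 0.154], [-0.731, 0.499, 0.193], [-0.877, 0.488, 0.233], [-1.023, 0.475, 0.272], [-1.169, 0.46, 0.311], [-1.314, 0.442, 0.35], [-1.46, 0.422, 0.389], [-1.605, 0.4, 0.428], [-1.75, 0.375, 0.467], [-1.895, 0.347, 0.505]])

```text
time: 22.8
eef_pos: [0.6636, 0.0839, 0.1324]
tcp_rot: [-0.002, 0.709, 0.002, 0.705]
contact_force: [-0.2, -0.1, -1.4]
opening: 0.503
```

Run:
```python
from h import *
ct=np.load('ctB.npy'); R=down(90)@Ro.from_rotvec([0,np.pi/3,0]).as_matrix()
s=ctrl.get_state(); print(s['qpos'],s['contact_force'],s['wrist_torque'])
plan(ct,[((.668,.084,.15),R,10)])
```

```text
[-2.55570185e-02  3.65731624e-01  1.66449993e+00 -3.67582294e-04
  1.11632237e+00 -1.60231741e+00] [-0.19772432 -0.11195475 -1.42484417] [0.0089894  0.06470754 0.02956882]
10
[[-0.0, 0.0, -0.001], [-0.001, 0.0, -0.002], [-0.002, 0.0, -0.003], [-0.003, 0.0, -0.004], [-0.004, 0.0, -0.005], [-0.005, 0.0, -0.006], [-0.006, 0.001, -0.007], [-0.007, 0.001, -0.007], [-0.009, 0.001, -0.008], [-0.01, 0.001, -0.008]]
[[0.001, 0.104, 0.0], [0.001, 0.208, 0.001], [0.002, 0.313, 0.001], [0.002, 0.417, 0.001], [0.003, 0.521, 0.002], [0.003, 0.625, 0.002], [0.004, 0.73, 0.002], [0.004, 0.834, 0.003], [0.005, 0.938, 0.003], [0.005, 1.042, 0.003]]
end TCP [0.6553 0.0846 0.1428]
```

Moment +0.065 N·m about y, so the heavy end is outward, as expected. Tilting to vertical.

>>> play_rows(claw=[255, 255, 255, 255, 255, 255, 255, 255, 255, 255, 255, 255], travel=[[0, 0, -0.001], [-0.001, 0, -0.002], [-0.002, 0, -0.003], [-0.003, 0, -0.004], [-0.004, 0, -0.005], [-0.005, 0, -0.006], [-0.006, 0.001, -0.007], [-0.007, 0.001, -0.007], [-0.009, 0.001, -0.008], [-0.01, 0.001, -0.008], [-0.01, 0.001, -0.008], [-0.01, 0.001, -0.008]], dr=[[0.001, 0.104, 0], [0.001, 0.208, 0.001], [0.002, 0.313, 0.001], [0.002, 0.417, 0.001], [0.003, 0.521, 0.002], [0.003, 0.625, 0.002], [0.004, 0.73, 0.002], [0.004, 0.834, 0.003], [0.005, 0.938, 0.003], [0.005, 1.042, 0.003], [0.005, 1.042, 0.003], [0.005, 1.042, 0.003]])

```text
time: 24.0
eef_pos: [0.6549, 0.0849, 0.1396]
tcp_rot: [-0.0, 0.966, 0.0, 0.258]
contact_force: [0.5, -0.0, -2.2]
opening: 0.506
```

Run:
```python
from h import *
ct=np.load('ctB.npy')
s=ctrl.get_state(); print(s['eef_pos'],s['qpos'],s['contact_force']); R=Ro.from_quat(s['tcp_rot']).as_matrix(); print(R.round(3),'C',s['eef_pos']+R@ct)
c=snap('side','s11'); crop('s11',230,80,430,230,4,'s11c')
```

```text
[0.65485861 0.08490034 0.13956135] [-0.01824848  0.91720843  1.0608878  -0.02034     2.21167717 -1.59251757] [ 0.49971921 -0.01339872 -2.18035861]
[[-0.867 -0.001  0.499]
 [-0.     1.     0.   ]
 [-0.499  0.    -0.867]] C [0.66756574 0.0842612  0.14673992]
```

View pics/s11c.png

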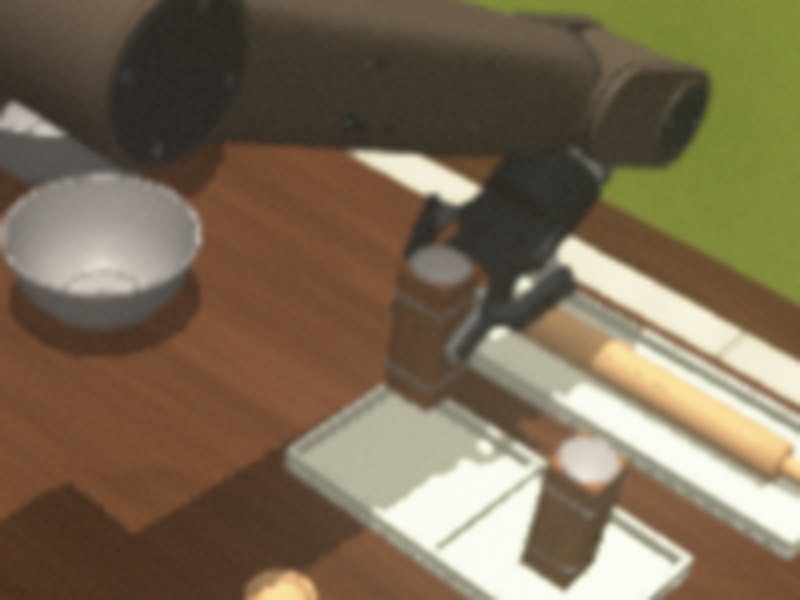

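>>> play_rows(claw=[255, 255, 255, 255, 255, 255, 255, 255, 255], travel=[[0.01, 0, 0.017], [0.02, 0, 0.035], [0.028, 0, 0.048], [0.034, 0, 0.059], [0.037, 0, 0.064], [0.039, 0, 0.067], [0.041, 0, 0.07], [0.042, 0, 0.0715], [0.042, 0, 0.0715]], dr=[[0, 0, 0], [0, 0, 0], [0, 0, 0], [0, 0, 0], [0, 0, 0], [0, 0, 0], [0, 0, 0], [0, 0, 0], [0, 0, 0]])

```text
time: 24.95
eef_pos: [0.655, 0.0849, 0.059]
tcp_rot: [-0.0, 0.966, 0.0, 0.26]
contact_force: [0.5, 0.1, -2.8]
opening: 0.504
```

>>> play_rows(claw=[255, 255, 255, 255], travel=[[0.001, 0, 0.0015], [0.0015, 0, 0.0025], [0.0015, 0, 0.0025], [0.0015, 0, 0.0025]], dr=[[0, 0, 0], [0, 0, 0], [0, 0, 0], [0, 0, 0]])

```text
time: 25.35
eef_pos: [0.6553, 0.0849, 0.0585]
tcp_rot: [-0.0, 0.966, 0.0, 0.259]
contact_force: [-0.3, -0.3, 5.8]
opening: 0.506
```

Contact at +5.8 N. Releasing gradually, then backing off.

>>> play_rows(claw=[118, 112, 105, 95, 80, 60, 30, 0, 0, 0, 0, 0, 0, 0, 0, 0, 0, 0], travel=[[0, 0, 0], [0, 0, 0], [0, 0, 0], [0, 0, 0], [0, 0, 0], [0, 0, 0], [0, 0, 0], [0, 0, 0], [0, 0, 0], [0, 0, 0], [-0.01, 0, 0], [-0.03, 0, 0], [-0.05, 0, 0], [-0.075, 0, 0], [-0.1, 0, 0], [-0.12, 0, -0.02], [-0.12, 0, -0.05], [-0.12, 0, -0.08]], dr=[[0, 0, 0], [0, 0, 0], [0, 0, 0], [0, 0, 0], [0, 0, 0], [0, 0, 0], [0, 0, 0], [0, 0, 0], [0, 0, 0], [0, 0, 0], [0, 0, 0], [0, 0, 0], [0, 0, 0], [0, 0, 0], [0, 0, 0], [0, 0, 0], [0, 0, 0], [0, 0, 0]])

```text
time: 27.15
eef_pos: [0.7189, 0.0848, 0.1868]
tcp_rot: [-0.0, 0.966, 0.0, 0.258]
contact_force: [0.5, -1.1, 0.2]
opening: 1.0
```

>>> play_rows(claw=[0, 0, 0, 0, 0, 0, 0, 0, 0, 0], travel=[[0, 0, 0], [0, 0, 0], [0, 0, 0], [0, 0, 0], [0, 0, 0], [0, 0, 0], [0, 0, 0], [0, 0, 0], [0, 0, 0], [0, 0, 0]], dr=[[0, 0, 0], [0, 0, 0], [0, 0, 0], [0, 0, 0], [0, 0, 0], [0, 0, 0], [0, 0, 0], [0, 0, 0], [0, 0, 0], [0, 0, 0]])

```text
time: 28.15
eef_pos: [0.7189, 0.0848, 0.187]
tcp_rot: [-0.0, 0.966, 0.0, 0.258]
contact_force: [-0.5, -0.7, 0.6]
opening: 1.002
```

Run:
```python
from h import *
s=ctrl.get_state(); print(s['eef_pos'],s['contact_force'],np.abs(s['dq']).max())
c=snap('side','s12'); d=snap('scene','sc12'); crop('s12',260,100,420,220,5,'s12c')
e=snap('side','s13'); print('change',np.abs(e['img'].astype(int)-c['img']).mean(), np.abs(e['img'].astype(int)-c['img'])[140:260,300:440].max())
P=cloud(c,290,140,420,260); q=P[(P[:,2]>.118)&(P[:,2]<.15)&(P[:,0]>.6)&(P[:,0]<.72)]
Q=cloud(d,240,200,360,330); q2=Q[(Q[:,2]>.118)&(Q[:,2]<.15)&(Q[:,0]>.6)&(Q[:,0]<.72)]
for n,a in(('side',q),('scene',q2)):
  for m in (a[:,1]>.013,a[:,1]<=.013):
    t=a[m]; r=cv2.minAreaRect((t[:,:2]*1000).astype(np.float32)); cf=np.linalg.lstsq(np.c_[t[:,:2],np.ones(len(t))],t[:,2],rcond=None)[0]; print(n,len(t),t.mean(0).round(4),np.round(r[0],1),np.round(r[1],1),t[:,2].max().round(3),'tilt',np.degrees(cf[:2]).round(1))
```

```text
[0.71890284 0.08482166 0.18699905] [-0.48835348 -0.66574236  0.60221126] 0.0015347681922425927
change 1.1960359977324264 27
side 175 [0.6605 0.0708 0.1249] [663.5  72.7] [46.7 45.1] 0.131 tilt [5.7 5.5]
side 187 [ 0.6575 -0.0697  0.1249] [658.4 -68.5] [47. 44.] 0.131 tilt [4.2 5.3]
scene 209 [0.666  0.0737 0.1252] [664.6  74.7] [45.8 43.2] 0.134 tilt [-1.1  4.5]
scene 233 [ 0.6637 -0.0683  0.1254] [661.5 -68.3] [46.1 44. ] 0.133 tilt [0.1 4.2]
```

View pics/s12c.png

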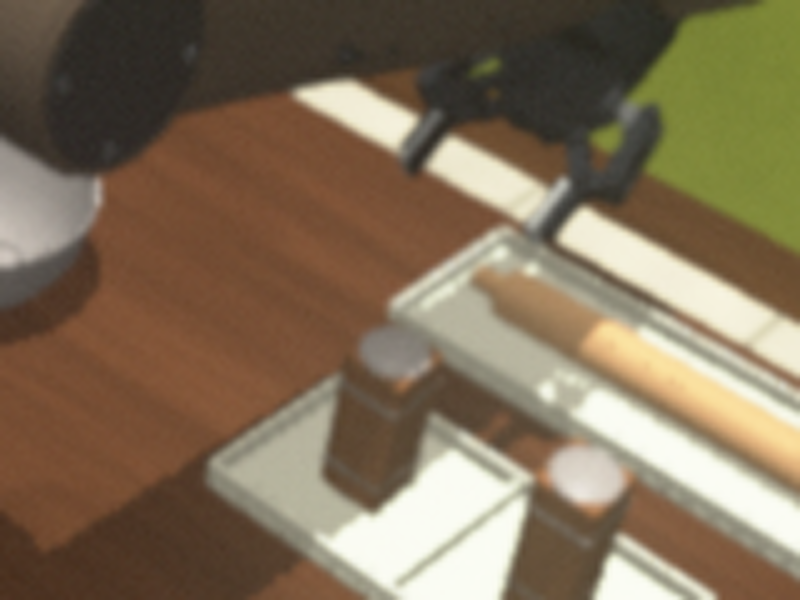

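View pics/sc12.png

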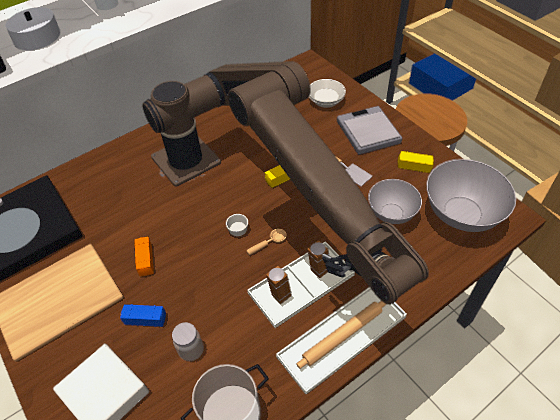

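Both mills stand in their bays with a lean of about 5° or less, and have not moved between frames. Dish, spoon, bowl and jar sit at their original pixels. The turner is now partly hidden behind the arm, but the arm never went near it.

```bash
python3 -c "
from plant import ctrl; print(ctrl.sign_off())"
```

```text
the job is handed in; nothing more can be done
None
```

Both pepper mills are standing heavy end down, one in each bay of the divided white tray. I handed the job in at about 28 s. I lifted each mill at its middle, and the wrist moment showed the −y end was heavy on both. I then set each one down, regripped it with the tool tilted 30°, carried it to its bay, turned it upright and released it.

- **Position:** mill tops were at about (0.665, 0.074) and (0.662, −0.068), in the frame whose tray centre is (0.668, 0.013), so each is well inside its bay.
- **Lean:** both lean about 5° towards −y, within the 11° limit. The two cameras disagreed by about 5° on the lean along x (side about 5°, scene about 0°), since the fit used few pixels.
- **At rest and clear:** nothing moved between two pictures after release, and the open gripper was well clear with only sensor-noise force readings.
- **Bystanders:** dish, spoon, bowl and jar looked unmoved in the last scene picture. The turner was partly hidden behind the arm, so I could not check it fully, but the arm did not go near it.

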